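# Hang the loaded carrier on the drop-latch peg

### The arm

A 6-joint arm with a two-finger parallel gripper is mounted at the origin on the work surface. World frame = base frame: x ahead of the robot, y to its left, z up, the work surface at z = 0. Lengths are in m, angles in rad, forces in N, time in s.
With the tool pointing down it reaches from about 0.275 to 0.75 m from the base axis. Payload 10.2 kg.
Tool frame: the origin (TCP) lies midway between the tips of the shut fingers; the grasp point (between the pads) lies 19 mm behind it (bot.grip_depth is the distance from the TCP to the grasp point, in m); z points along the fingers, y is the line along which they close (so a half turn about z gives the same grasp; the last joint's range is limited). The gripper opens to 85 mm and grips with 20 to 120 N. Pads are 22 mm wide; open, the fingers measure 114 mm over their backs; the gripper's body (76 mm by 85 mm) begins 54 mm behind the grasp point. The pads swing forward as they close: fully open they stand 13 mm farther back than shut.
Start: joints at [0.935, 0.313, 1.498, -0, 1.331, -0.223], TCP at [0.211, 0.481, 0.231] pointing down, gripper open.
Joint ranges: [-2.94, 2.94], [-0.97, 2.17], [0.19, 2.56], [-1.23, 4.37], [0.02, 3.11], [-2.88, 2.88]. Speed limits (rad/s): [2.39, 2.39, 3.01, 3.14, 3.14, 3.14].

### API

Orientations are given as a unit quaternion [x, y, z, w].
In Python, from station import bot, grab_frame, camera_info, job_done gives the robot as it stands.
- The arm moves only by the tool drive_tool, never from a script. Its argument "motion" is text: rows parted by semicolons, each of 7 numbers parted by spaces: the shift along the tool's x, y, z each as a share of 200 mm, from -1 to 1, then the turn, a rotation vector about the tool's x, y, z each as a share of 90 degrees, from -1 to 1, then the closure, from -1 (fully open) to 1 (shut). In form: tx ty tz wx wy wz jaw; .... A call has 1 to 20 rows; each row shifts and turns the commanded pose from where the row before left it, along the tool's axes as they then stand; what a row does not reach is not made up. A row lasts 1/8 s, in which the tool goes at most 62.5 mm and 10.7 degrees, less where a joint would pass 70% of its speed; a pose out of reach is approached as far as the arm can. A call with a number of a shift or a turn outside -1 to 1 is refused whole. A call with a gripper value outside its range is refused whole. The fingers move at their own pace and stop on an object; the grip force is fixed at half the most. Time passes only in rows, so rows that do not move let the fingers close. It gives the time, the measured TCP pose, the force, the opening and the grip force at its end, in the units of the state.
- bot.get_obs(): the state, without advancing time (a new reading comes with each control period).
- grab_frame(name): name is "side" or "top" or "wrist"; returns (picture, depth): 400x640x3 uint8, red, green, blue; 400x640 float32, m along the optical axis (not along the pixel's ray), 0 where there is no reading.
- camera_info(name): a dict with "fx", "fy", "cx", "cy" (pixels), "xyz" and "orientation" of the camera in the world. Camera axes: x right, y up, looking along -z (the intrinsics and any distortion apply to the point x, -y, -z); pixel columns grow to the right and rows downward; lengths in m; the calibration is good to about 2 mm. A picture is of the moment at which its call begins: read the wrist's pose just before it. camera_info takes no time and is no camera call; for the wrist camera it gives the pose at the moment of the call.
- job_done(): hands the job in; it is judged then, once.
The state is a dict: "t": time; "q": joint angles; "joint_vel": joint speeds; "tau": joint torques, N m; "tcp_pos": TCP position; "ee_rot": TCP orientation; "force": force on the tool from outside, world axes, zero at the start; "wrist_torque": the same for the moment, N m; "width": finger opening in m; "gripper_force": force on a finger pad.
Only numpy, scipy, OpenCV 4.12 (cv2) and the standard library are available. Lean on these libraries where they do the work, as an engineer would, in place of code of your own. Each camera call takes 0.05 s, during which the arm holds its last target. There are 200 camera calls.

### The job

Lift the loaded carrier out of its loading rest and hang it by its eye on the peg of the handling stand: slide the eye in along the peg so that it lifts the keeper flap, and ease it home towards the collar until the flap has dropped down behind it. Before letting go, draw the carrier back until it bears on the dropped flap with a light but definite pull of about 5 N, to prove that it is latched, then leave it hanging there. Feel your way and do not force anything (20 N is too much), and leave the other things on the bench alone.

Things in the scene. Friction and masses are not known exactly. Their poses are not given: they have to be found in the camera images.
- carrier: Loose upright aluminium plate, 0.22 to 0.42 kg, with four black camera brackets. Frame 120 mm wide (x), 105 mm high (z), 6 mm thick (10 mm over the brackets). Mid-top stands a flat hanger head, 40 mm wide (x), 8 mm thick (y), from 105 to 150 mm height, gripped by its flat narrow sides. Front and back alike. Origin: centre of the underside; z up the plate, y normal to it.
- eye (a point): Centre of the carrier's eye, a round 20 mm hole through the hanger head along the carrier's y: 133 mm above the carrier's underside, 17 mm below the head's top, 28 mm above the frame's top edge. Axes as the carrier's.
- rest: Fixed loading rest: base 170 x 70 x 8 mm with two pairs of black blocks 30 mm high that make a groove 9 mm wide along its x. The carrier stands on the base, loose in the groove, and comes out straight up. Origin: centre of the underside.
- stand: Fixed handling stand: base 130 x 150 x 12 mm, square 30 mm post, clamp block 40 x 36 mm (x, y) at its top, ending 208 mm above the bench. A level steel peg, 10 mm in diameter, sticks out of the clamp along the stand's -y, its axis 190 mm above the bench. Origin: on the bench under the post's centre; z up.
- peg_root (a point): Nominal place, on the peg's axis, of the face of the collar (26 mm in diameter) that stops the eye: 60 mm from the post along the stand's -y, 190 mm high. Axes as the stand's; the peg points along -y. The reach of the peg arm (peg, collar, keeper together) is set by hand: all of it lies up to 8 mm nearer or farther along y than nominal. That is not measured; find it by feel.
- peg_end (a point): Nominal place of the peg's point, 65 mm out from the collar's face (up to 8 mm off along y, with the collar). Out from the real collar face: the keeper's drop face at 12 mm (the 8 mm head has 4 mm play once latched); its 25 degree ramp from there, 2 mm over the peg, to 45 mm, 17 mm over the peg; the peg tapers to its point from 55 to 65 mm. Axes as the stand's.
- keeper (a joint): Gravity keeper on top of the peg: bent steel flap, 16 mm wide, about 90 g, hinged 28 mm behind the collar. 0 = down, positive = lifted (rad, to 0.8). The head pushed in under its ramp lifts it by 0.12 to 0.3 with a push of 0.3 to 2 N; its top then stands up to 45 mm over the peg's axis. Once the head is past it falls by its own weight and stops the head from coming out.
- tray: Bystander: clear open parts tray 130 x 190 x 26 mm with black brackets. Origin: centre of the underside.
- cards: Bystander: stack of pink cards 75 x 120 x 15 mm. Origin: centre of the underside.
- tweezers: Bystander: black plastic tweezers, 130 mm long, 6 mm high. Origin: middle of the underside.
Things that resemble listed ones, but are neither listed nor needed, are in the scene too. Of the things shaped like the carrier, the aluminium one is meant.

How it is judged:
On the way, in this order (a step that is already met when the one before it is completed fails the run):
1. the eye is on the peg and its head has lifted the keeper flap (value of joint keeper above 0.08 rad and x of eye in the frame of peg_root between -0.008 and 0.008 m and z of eye in the frame of peg_root between -0.008 and 0.008 m and y of eye in the frame of peg_root between -0.06 and 0.015 m and contact force between carrier and keeper above 0.1 N), for 0.05 s.
2. the flap has dropped behind the eye's head, which is not yet pulled against it (value of joint keeper below 0.04 rad and y of eye in the frame of peg_root between -0.0175 and 0.006 m and contact force between carrier and keeper below 1 N), for 0.05 s.
3. the carrier is drawn back against the dropped flap with more than 3 N (value of joint keeper below 0.04 rad and y of eye in the frame of peg_root between -0.0175 and 0.006 m and contact force between carrier and keeper above 3 N), for 0.1 s.
At the end, for the whole second after the job is handed in: The carrier hangs still (under 0.03 m/s) and upright (within 0.15 rad) by its eye on the peg (eye within 8 mm of the axis sideways and 0 to 8 mm below it), between the collar and the keeper flap, with the flap fully down (below 0.04 rad) behind it, and the robot touches nothing (value of joint keeper below 0.04 rad and y of eye in the frame of peg_root between -0.0175 and 0.006 m and x of eye in the frame of peg_root between -0.008 and 0.008 m and z of eye in the frame of peg_root between -0.008 and 0 m and angle between carrier's own z axis and vertical below 0.15 rad and linear speed of carrier below 0.03 m/s).
It fails at once if the carrier is pressed or pulled against the stand, its peg or its flap with more than 20 N (contact force between carrier and stand above 20 N).
It fails at once if the robot itself pushes on the stand, its peg or its flap with more than 20 N (contact force between any of the arm, the fingers and stand above 20 N).
It fails at once if a bystander (tray, cards, tweezers) is moved more than 20 mm (distance of any of tray, cards, tweezers from where it was at the start of the episode above 0.02 m).
It also fails if it takes over 51 s, if anything falls off the work surface, if the arm or the gripper's body presses on something with over 40 N, if the wrist force passes 120 N, or if a joint passes its speed limit or range.

## Working session

There is one attempt and no reset: what is moved stays moved. The work goes in short steps, Python scripts to look and compute and a tool call to move; the robot and the scene stay as the last step left them, time stands still between calls to the robot, and variables do not carry over. Pictures are saved under pics/ and viewed, at most 10 in all, crops included, and the job is handed in when it is done.

Besides the shell and the picture viewer there is one more tool, called after "Emit:" as a command line: name --argument value ..., lists and objects as JSON in quotes. drive_tool: Moves the arm, as the interface text tells. Shift numbers are shares of 200 mm and turn numbers shares of 90 degrees, none past 1 either way. Its arguments: {"type":"object","properties":{"motion":{"type":"string"}},"required":["motion"]}

```bash
mkdir -p pics; ls; cat > h.py <<'E'
import numpy as np, cv2, json
from scipy.spatial.transform import Rotation as R
from station import bot, grab_frame, camera_info, job_done
def snap(n,f):
    ci=camera_info(n); im,d=grab_frame(n)
    cv2.imwrite(f'pics/{f}.png',im[:,:,::-1]); np.savez(f'pics/{f}.npz',im=im,d=d,ci=json.dumps({k:(np.array(v).tolist() if not isinstance(v,str) else v) for k,v in ci.items()}))
def load(f):
    z=np.load(f'pics/{f}.npz'); return z['im'],z['d'],json.loads(str(z['ci']))
def px(f,u,v,z=None):
    im,d,c=load(f); r=np.array([(u-c['cx'])/c['fx'],-(v-c['cy'])/c['fy'],-1.])
    Rm=R.from_quat(c['orientation']).as_matrix(); o=np.array(c['xyz'])
    if z is None: return o+Rm@r*np.median([x for x in d[int(v)-1:int(v)+2,int(u)-1:int(u)+2].ravel() if x>0] or [0])
    w=Rm@r; return o+w*(z-o[2])/w[2]
E
python3 - <<'E'
from h import *
snap('side','s0');snap('top','t0')
print(camera_info('top'),camera_info('side'));print(bot.get_obs())
a=cv2.imread('pics/s0.png');b=cv2.imread('pics/t0.png')
E
```

```text
pics
{'fx': 389.25691390783334, 'fy': 389.25691390783334, 'cx': 313.99252734900676, 'cy': 200.49662900928143, 'xyz': array([0.32085975, 0.01309465, 1.03655484]), 'orientation': array([-0.06829025,  0.07743651,  0.76204362, -0.63924139])} {'fx': 380.36516306198905, 'fy': 380.36516306198905, 'cx': 317.51652270267755, 'cy': 204.85176106139136, 'xyz': array([ 0.32865533, -0.63902415,  0.76381319]), 'orientation': array([ 0.38892432, -0.05491265, -0.14045396,  0.90884276])}
{'t': 0.1, 'q': array([ 9.34577849e-01,  3.13426086e-01,  1.49836876e+00,  3.31050099e-06,
        1.33097515e+00, -2.23423570e-01]), 'joint_vel': array([ 0.0003646 , -0.00027961, -0.0015684 ,  0.00052252, -0.00150382,
        0.00071265]), 'tau': array([ 1.02112306e-03, -4.12905335e+01, -2.60141337e+01, -2.42935030e-04,
        3.09166106e-03,  3.26890962e-06]), 'tcp_pos': array([0.21049914, 0.4807062 , 0.23077302]), 'ee_rot': array([ 2.04935504e-01,  9.78775303e-01, -5.34454292e-04, -2.46764720e-04]), 'force': array([-0.06067133,  0.75381783,  0.07367525]), 'wrist_torque': array([-0.00494855, -0.04463865,  0.00292721]), 'gripper_force': 0.0, 'width': 0.08521508544369322}
```

View pics/s0.png

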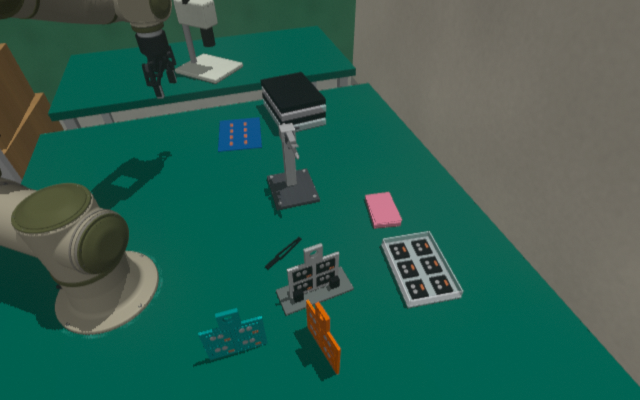

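View pics/t0.png

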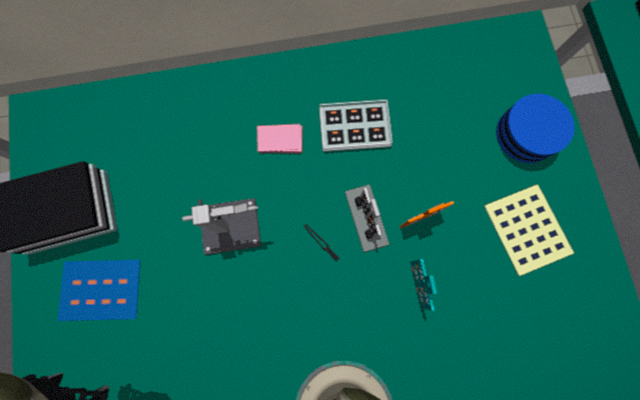

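Three plates are shaped like the carrier: grey aluminium standing in the grey rest (side 314,270; top 367,217), teal (side 233,335) and orange (side 322,335). The grey one fits, so I'll confirm it in an enlarged crop together with the stand.

```bash
python3 - <<'E'
from h import *
s,_,_=load('s0');t,_,_=load('t0')
c=lambda im,u,v,w,h:cv2.resize(im[v:v+h,u:u+w],(400,300),interpolation=cv2.INTER_CUBIC)
o=np.vstack([np.hstack([c(s,265,230,100,75),c(t,320,175,100,75)]),np.hstack([c(s,250,118,100,75)*1,c(t,175,185,100,75)])])
cv2.imwrite('pics/c0.png',o[:,:,::-1])
E
```

```text
(no output)
```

View pics/c0.png

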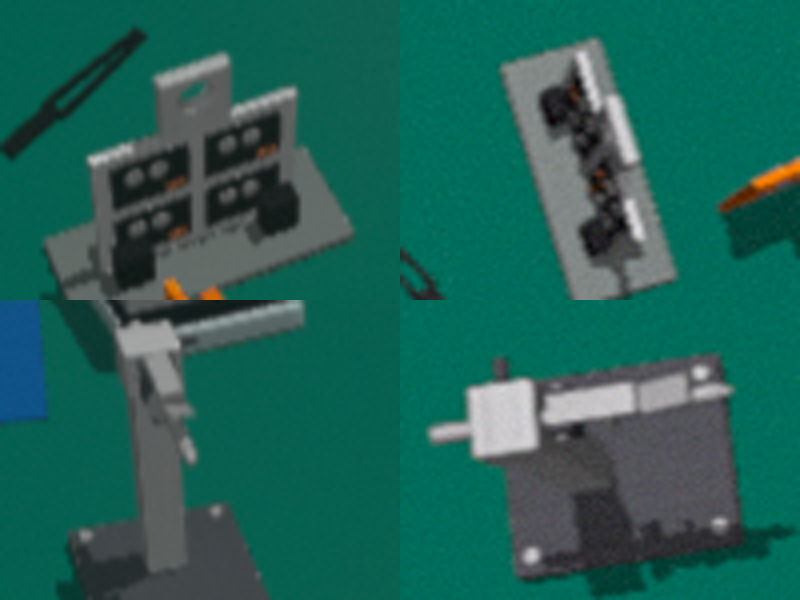

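Crop confirms: the grey plate (head with eye, four black brackets) stands in the rest's black blocks; the stand's peg points to the right in the top view (clamp 503,418 → peg point 730,390 in the crop). Measuring now.

```bash
cat >> h.py <<'E'
def cloud(f,u0,u1,v0,v1):
    im,d,c=load(f); v,u=np.mgrid[v0:v1,u0:u1]; D=d[v0:v1,u0:u1]; m=D>0
    r=np.stack([(u-c['cx'])/c['fx'],-(v-c['cy'])/c['fy'],-np.ones(u.shape)],-1)*D[...,None]
    return (np.array(c['xyz'])+r[m]@R.from_quat(c['orientation']).as_matrix().T), im[v0:v1,u0:u1][m]
E
python3 - <<'E'
from h import *
q=lambda c,X0,Y0,x0,y0:(X0+(c[0]-x0)/4,Y0+(c[1]-y0)/4)
print('head ends top');
for c in [(612,97),(629,165)]: print(px('t0',*q(c,320,175,400,0),z=.158))
print('frame ends');
for c in [(582,52),(637,238)]: print(px('t0',*q(c,320,175,400,0),z=.113))
print('rest corners')
for c in [(502,66),(598,40),(677,276),(575,305)]: print(px('t0',*q(c,320,175,400,0),z=.008))
print('clamp corners')
for c in [(470,385),(533,378),(540,450),(474,458)]: print(px('t0',*q(c,175,185,400,300),z=.208))
print('base screws/corners')
for c in [(718,354),(742,542),(516,578),(702,373),(720,523),(532,555)]: print(px('t0',*q(c,175,185,400,300),z=.012))
print('peg point',px('t0',*q((733,390),175,185,400,300),z=.19), 'back rod',px('t0',*q((430,434),175,185,400,300),z=.19))
print('side: head corners/eye, peg tip')
for c in [(156,78),(228,55),(193,96)]: print(px('s0',*q(c,265,230,0,0),z=.158), px('s0',*q(c,265,230,0,0)))
print(px('s0',*q((192,458),250,118,0,300),z=.19))
for f,b in [('t0',(360,390,190,240)),('s0',(290,345,238,300))]:
    P,C=cloud(f,*b); m=(P[:,2]>.125)&(P[:,2]<.17); p=P[m]; print(f,'head',m.sum(),p.mean(0),p.min(0),p.max(0))
    w,V=np.linalg.eigh(np.cov(p[:,:2].T)); print(V[:,1],w**.5)
for f,b in [('t0',(175,275,195,225)),('s0',(265,310,118,165))]:
    P,C=cloud(f,*b); m=(P[:,2]>.2)&(P[:,2]<.216); p=P[m]; print(f,'clamp',m.sum(),p.mean(0),p.min(0),p.max(0))
    m=(P[:,2]>.17)&(P[:,2]<.25); p=P[m];print(len(p)); print(np.round(p[::max(1,len(p)//25)],3).tolist())
E
```

```text
head ends top
[ 0.48231836 -0.14896555  0.158     ]
[ 0.44172789 -0.15041637  0.158     ]
frame ends
[ 0.52125587 -0.14499249  0.113     ]
[ 0.40403072 -0.15440104  0.113     ]
rest corners
[ 0.5439347  -0.10764238  0.008     ]
[ 0.55036906 -0.17535411  0.008     ]
[ 0.38431346 -0.19416731  0.008     ]
[ 0.37735762 -0.12424094  0.008     ]
clamp corners
[0.5262489  0.24911085 0.208     ]
[0.52412867 0.21492397 0.208     ]
[0.48418331 0.21588726 0.208     ]
[0.48605329 0.25139573 0.208     ]
base screws/corners
[0.56684138 0.13783322 0.012     ]
[0.4389901  0.14029657 0.012     ]
[0.44146258 0.28943394 0.012     ]
[0.55578653 0.15028838 0.012     ]
[0.45386604 0.15275724 0.012     ]
[0.45454516 0.27733809 0.012     ]
peg point [0.50245724 0.11088089 0.19      ] back rod [0.50716108 0.27901404 0.19      ]
side: head corners/eye, peg tip
[ 0.44592336 -0.15113779  0.158     ] [ 0.44633909 -0.14940817  0.15585231]
[ 0.48582246 -0.14775103  0.158     ] [ 0.52700709 -0.01901606 -0.00074945]
[ 0.46059144 -0.16819986  0.158     ] [ 0.46637155 -0.14757307  0.13145936]
[0.50676139 0.11398087 0.
[... 1082 characters left out ...]
0.50727374 0.20468364 0.20750942] [0.4871709  0.13038092 0.20015112] [0.53980107 0.25394298 0.21513672]
404
[[0.508, 0.277, 0.194], [0.526, 0.244, 0.207], [0.49, 0.244, 0.207], [0.532, 0.234, 0.205], [0.519, 0.229, 0.207], [0.507, 0.225, 0.209], [0.496, 0.225, 0.208], [0.495, 0.22, 0.208], [0.494, 0.218, 0.207], [0.495, 0.21, 0.208], [0.494, 0.216, 0.202], [0.492, 0.22, 0.196], [0.488, 0.219, 0.195], [0.488, 0.218, 0.192], [0.488, 0.221, 0.187], [0.487, 0.218, 0.186], [0.492, 0.216, 0.183], [0.494, 0.215, 0.18], [0.496, 0.197, 0.188], [0.502, 0.164, 0.205], [0.518, 0.175, 0.192], [0.498, 0.146, 0.209], [0.507, 0.13, 0.214], [0.508, 0.145, 0.195], [0.506, 0.128, 0.194], [0.504, 0.113, 0.193]]
```

Emit:
drive_tool --motion "-.151 -.149 -.009 0 0 0 -1;-.151 -.149 -.009 0 0 0 -1;-.151 -.149 -.009 0 0 0 -1;-.151 -.149 -.009 0 0 0 -1;-.151 -.149 -.009 0 0 0 -1;-.151 -.149 -.009 0 0 0 -1;-.151 -.149 -.009 0 0 0 -1;-.151 -.149 -.009 0 0 0 -1;-.151 -.149 -.009 0 0 0 -1;-.151 -.149 -.009 0 0 0 -1;-.151 -.149 -.009 0 0 0 -1;-.151 -.149 -.009 0 0 0 -1;-.151 -.149 -.009 0 0 0 -1;-.151 -.149 -.009 0 0 0 -1;-.151 -.149 -.009 0 0 0 -1;-.151 -.149 -.009 0 0 0 -1"

```text
t: 2.1
tcp_pos: [0.4622, -0.151, 0.2599]
ee_rot: [0.205, 0.979, 0.0, -0.0]
force: [1.2, 0.8, 0.3]
width: 0.0855
gripper_force: 0.0
```

Emit:
drive_tool --motion "0 0 0 0 0 .112 -1;0 0 0 0 0 .112 -1;0 0 0 0 0 .112 -1;0 0 0 0 0 .112 -1;0 0 0 0 0 .112 -1;0 0 0 0 0 .112 -1;0 0 0 0 0 0 -1;0 0 0 0 0 0 -1"

```text
t: 3.1
tcp_pos: [0.4619, -0.1497, 0.26]
ee_rot: [0.669, 0.744, -0.0, -0.0]
force: [0.4, 0.2, -0.4]
width: 0.0853
gripper_force: 0.0
```

```bash
python3 - <<'E'
from h import *
o=bot.get_obs(); print(o['t'],o['tcp_pos'],R.from_quat(o['ee_rot']).as_matrix().round(4).tolist(),o['force'],o['q'])
snap('wrist','w0')
P,C=cloud('w0',0,640,0,400)
m=(P[:,2]>.15)&(P[:,2]<.165)&(abs(P[:,0]-.463)<.06)&(abs(P[:,1]+.15)<.04); p=P[m]
print(len(p),p.mean(0),p.min(0),p.max(0))
if len(p)>5: print(cv2.minAreaRect((p[:,:2]*1000).astype(np.float32)))
im=cv2.imread('pics/w0.png')
E
```

```text
3.1 [ 0.46190738 -0.14967055  0.25996524] [[-0.1057, 0.9944, -0.0003], [0.9944, 0.1057, 0.0001], [0.0001, -0.0003, -1.0]] [ 0.35943063  0.15438137 -0.42318733] [-5.55192874e-01  2.04747856e-01  1.56231462e+00 -6.04709015e-05
  1.37484273e+00 -6.61050564e-01]
715 [ 0.46244779 -0.15069552  0.15727417] [ 0.44241355 -0.15726642  0.1500571 ] [ 0.48228258 -0.14536281  0.15969355]
((462.5577392578125, -151.475830078125), (39.605533599853516, 8.570674896240234), 6.227492809295654)
```

View pics/w0.png

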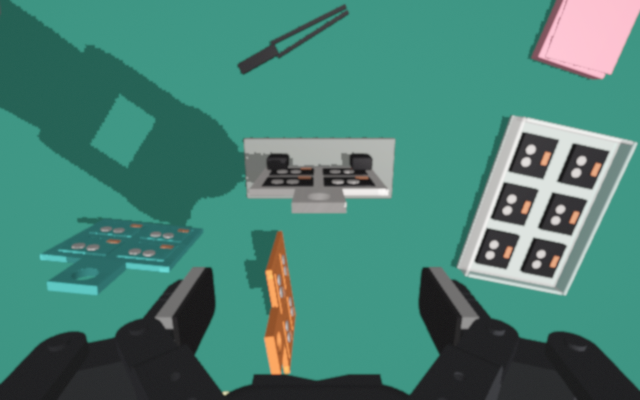

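Wrist view: the aluminium head (319,203) is centred between the fingers and square to them; its centre is (0.4625, −0.151), 6.2° yaw, top 0.158 — matches the given sizes. Descend and grip.

Emit:
drive_tool --motion "-.006 .003 .17 0 0 .001 -1;0 0 .17 0 0 0 -1;0 0 .17 0 0 0 -1;0 0 .17 0 0 0 -1;0 0 0 0 0 0 -1;0 0 0 0 0 0 1;0 0 0 0 0 0 1;0 0 0 0 0 0 1;0 0 0 0 0 0 1;0 0 0 0 0 0 1;0 0 0 0 0 0 1;0 0 0 0 0 0 1;0 0 0 0 0 0 1"

```text
t: 4.78
tcp_pos: [0.4633, -0.1512, 0.1253]
ee_rot: [0.67, 0.742, 0.0, 0.001]
force: [0.9, 0.5, 6.1]
width: 0.0386
gripper_force: 60.1
```

Emit:
drive_tool --motion "0 0 -.05 0 0 0 1;0 0 -.1 0 0 0 1;0 0 -.1 0 0 0 1;0 0 0 0 0 0 1;0 0 0 0 0 0 1;0 0 0 0 0 0 1"

```text
t: 5.52
tcp_pos: [0.4623, -0.1506, 0.1733]
ee_rot: [0.671, 0.742, -0.0, -0.001]
force: [-0.5, -0.9, -1.9]
width: 0.0387
gripper_force: 60.9
```

```bash
python3 - <<'E'
from h import *
o=bot.get_obs(); print(o['t'],o['tcp_pos'],R.from_quat(o['ee_rot']).as_matrix().round(4).tolist(),o['force'],o['wrist_torque'])
snap('side','s1')
im,d,_=load('s1')
cv2.imwrite('pics/c1.png',cv2.resize(im[190:310,240:400],(800,600),interpolation=cv2.INTER_CUBIC)[:,:,::-1])
E
```

```text
5.525 [ 0.46232411 -0.15061002  0.17330627] [[-0.1007, 0.9949, -0.0014], [0.9949, 0.1007, 0.0009], [0.001, -0.0013, -1.0]] [-0.482712   -0.87985478 -1.94225513] [ 0.01959149 -0.04649651  0.0588246 ]
```

View pics/c1.png

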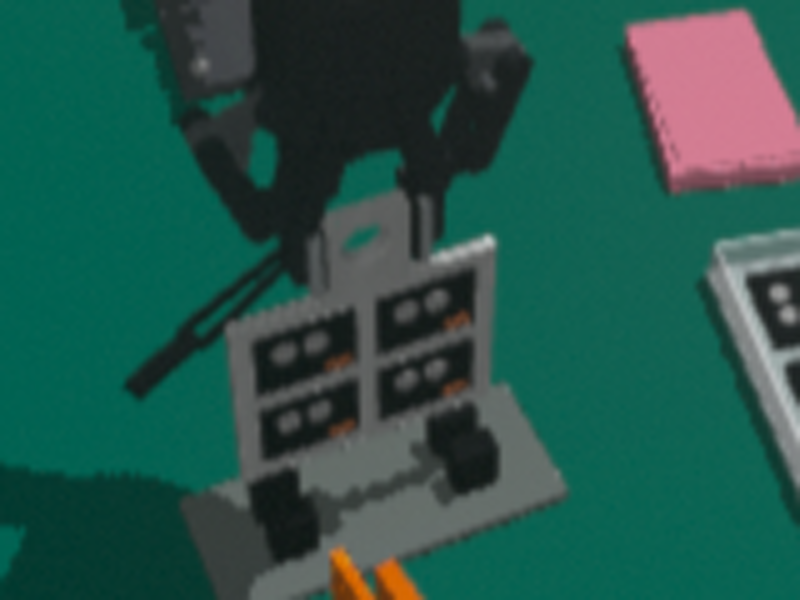

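Carrier hangs upright in the grip, out of the groove, eye at crop (362,237) visible between the fingers. Check where the eye is relative to the TCP.

```bash
python3 - <<'E'
from h import *
P,C=cloud('s1',280,345,225,285)
m=(P[:,2]>.07)&(P[:,2]<.20)&(abs(P[:,0]-.4623)<.06)&(P[:,1]<-.13)&(P[:,1]>-.175)&(C.min(1)>85); p=P[m]
A=np.c_[p[:,0]-.4623,p[:,2]-.19,np.ones(len(p))]; k,*_=np.linalg.lstsq(A,p[:,1],rcond=None); r=p[:,1]-A@k
g=abs(r)<.003; k,*_=np.linalg.lstsq(A[g],p[g,1],rcond=None); print(len(p),g.sum(),'y=',k)
# ray/plane
im,d,c=load('s1'); Rm=R.from_quat(c['orientation']).as_matrix(); o=np.array(c['xyz']); n=np.array([-k[0],1,-k[1]]); cc=k[2]-k[0]*.4623-k[1]*.19
for nm,(a,b) in dict(eye=(362,237),eyeL=(342,246),eyeR=(384,228),topL=(327,207),topR=(405,188),frL=(227,322),frR=(495,238),botL=(245,470)).items():
    w=Rm@np.array([(240+a/5-c['cx'])/c['fx'],-(190+b/5-c['cy'])/c['fy'],-1]); print(nm,o+w*(cc-n@o)/(n@w))
E
```

```text
645 624 y= [ 0.10527334 -0.00923198 -0.15284358]
eye [ 0.4641175  -0.1526594   0.19077431]
eyeL [ 0.45547634 -0.15355572  0.18932753]
eyeR [ 0.47365561 -0.15166501  0.19182744]
topL [ 0.44985273 -0.15438656  0.21519597]
topR [ 0.482812   -0.15088323  0.21155734]
frL [ 0.40538635 -0.15861642  0.16631583]
frR [ 0.52379552 -0.14611424  0.16232444]
botL [ 0.40649354 -0.15753593  0.06190367]
```

Emit:
drive_tool --motion "0 0 0 0 0 .077 1;.1 .02 -.001 0 0 0 1;.15 .023 -.001 0 0 0 1;.17 .023 -.001 0 0 0 1;.17 .023 -.001 0 0 0 1;.17 .023 -.001 0 0 0 1;.17 .023 -.001 0 0 0 1;.152 .023 0 0 0 0 1;.1 .023 0 0 0 0 1;0 0 0 0 0 0 1;0 0 0 0 0 0 1;0 0 0 0 0 0 1"

```text
t: 7.08
tcp_pos: [0.5035, 0.0841, 0.1752]
ee_rot: [0.715, 0.7, -0.0, -0.0]
force: [-0.2, 0.5, -2.1]
width: 0.0389
gripper_force: 60.8
```

```bash
python3 - <<'E'
from h import *
o=bot.get_obs(); print(o['t'],o['tcp_pos'],R.from_quat(o['ee_rot']).as_matrix().round(4).tolist(),o['force'],o['wrist_torque'])
snap('side','s2');snap('wrist','w2');snap('top','t2')
s,_,_=load('s2');w,_,_=load('w2');t=load('t2')[0]
c=lambda im,u,v,w,h:cv2.resize(im[v:v+h,u:u+w],(400,300),interpolation=cv2.INTER_CUBIC)
cv2.imwrite('pics/c2.png',np.vstack([np.hstack([c(s,250,110,100,75),c(t,175,185,100,75)]),np.hstack([c(w,0,0,640,400),c(w,240,100,160,120)])])[:,:,::-1])
E
```

```text
7.075 [0.50354949 0.08408616 0.17520098] [[0.0211, 0.9998, -0.0002], [0.9998, -0.0211, -0.0001], [-0.0001, -0.0002, -1.0]] [-0.19087078  0.47871539 -2.14446074] [0.00150932 0.05871421 0.01690698]
```

View pics/c2.png

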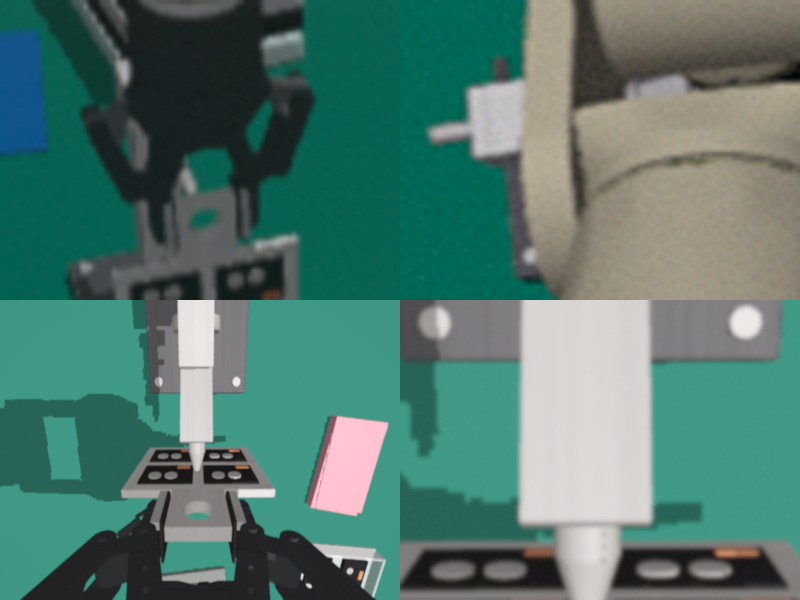

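Wrist view: peg/flap (left-hand crop 197,440) and eye (197,510) share the same column, so sideways alignment looks good. Quantify, including height.

```bash
python3 - <<'E'
from h import *
im,d,c=load('w2')
P,C=cloud('w2',270,360,0,400)
def rep(n,m):
    p=P[m]; print(n,len(p),p.mean(0).round(4),p.min(0).round(4),p.max(0).round(4))
near=abs(P[:,0]-.503)<.05
rep('head top',near&(P[:,2]>.2)&(P[:,2]<.213)&(P[:,1]<.095)&(P[:,1]>.075))
rep('frame top',near&(P[:,2]>.155)&(P[:,2]<.17)&(P[:,1]<.095))
for y in np.arange(.10,.2,.008):
    m=near&(P[:,2]>.18)&(P[:,1]>=y)&(P[:,1]<y+.008); 
    if m.sum()>3: rep(f'{y:.3f}',m)
E
```

```text
head top 2737 [0.5022 0.0851 0.2067] [0.4852 0.0783 0.2   ] [0.5191 0.0887 0.2101]
frame top 975 [0.5019 0.0871 0.1627] [0.4794 0.0842 0.155 ] [0.5243 0.0885 0.17  ]
0.108 175 [0.5027 0.1135 0.1924] [0.4991 0.1102 0.1899] [0.506  0.116  0.1944]
0.116 457 [0.503  0.1204 0.194 ] [0.4981 0.1161 0.1898] [0.5077 0.124  0.1968]
0.124 343 [0.5033 0.1292 0.208 ] [0.4952 0.124  0.1914] [0.5111 0.132  0.2162]
0.132 1451 [0.5031 0.136  0.2125] [0.4952 0.132  0.2081] [0.5111 0.14   0.2161]
0.140 1413 [0.5033 0.1439 0.2088] [0.4952 0.14   0.2051] [0.5113 0.148  0.2121]
0.148 1362 [0.5035 0.152  0.205 ] [0.4956 0.148  0.2014] [0.5116 0.156  0.2082]
0.156 1492 [0.5037 0.1602 0.2061] [0.4956 0.156  0.1996] [0.5117 0.164  0.2126]
0.164 1682 [0.5038 0.168  0.2102] [0.4957 0.164  0.2079] [0.5118 0.172  0.2123]
0.172 2233 [0.5041 0.1763 0.2074] [0.4913 0.172  0.185 ] [0.5167 0.18   0.2128]
0.180 876 [0.5038 0.1816 0.209 ] [0.4915 0.18   0.1922] [0.5165 0.1837 0.2126]
```

Eye and peg agree within 1 mm sideways and in height; peg point at y≈0.110, flap's mouth ≈0.131, so the collar face is ≈0.175. Slide in up to just before the ramp.

Emit:
drive_tool --motion ".04 .001 0 0 0 0 1;.04 .001 0 0 0 0 1;.04 .001 0 0 0 0 1;.04 0 0 0 0 0 1;.04 0 0 0 0 0 1;.03 0 0 0 0 0 1;0 0 0 0 0 0 1;0 0 0 0 0 0 1"

```text
t: 8.22
tcp_pos: [0.5052, 0.1306, 0.1753]
ee_rot: [0.714, 0.7, -0.0, 0.0]
force: [0.2, -0.8, -1.7]
width: 0.0386
gripper_force: 60.8
```

Emit:
drive_tool --motion ".01 0 0 0 0 0 1;.01 0 0 0 0 0 1;.01 0 0 0 0 0 1;.01 0 0 0 0 0 1;.01 0 0 0 0 0 1;.01 0 0 0 0 0 1;0 0 0 0 0 0 1;0 0 0 0 0 0 1"

```text
t: 9.22
tcp_pos: [0.5054, 0.1428, 0.1753]
ee_rot: [0.714, 0.7, 0.0, -0.0]
force: [0.9, 0.2, -2.4]
width: 0.0394
gripper_force: 60.8
```

Emit:
drive_tool --motion ".01 0 0 0 0 0 1;.01 0 0 0 0 0 1;.01 0 0 0 0 0 1;.01 0 0 0 0 0 1;.01 0 0 0 0 0 1;.01 0 0 0 0 0 1;0 0 0 0 0 0 1;0 0 0 0 0 0 1"

```text
t: 10.22
tcp_pos: [0.5056, 0.1548, 0.1753]
ee_rot: [0.714, 0.7, 0.0, -0.0]
force: [-0.5, 0.5, -3.6]
width: 0.0388
gripper_force: 60.8
```

```bash
python3 - <<'E'
from h import *
o=bot.get_obs(); print(o['t'],o['tcp_pos'],o['force'],o['wrist_torque'])
snap('wrist','w3')
P,C=cloud('w3',270,360,0,400)
for y in np.arange(.12,.2,.005):
    m=(abs(P[:,0]-.504)<.03)&(P[:,2]>.18)&(P[:,1]>=y)&(P[:,1]<y+.005)
    if m.sum()>3: p=P[m];print(round(y,3),m.sum(),p.mean(0).round(4),p[:,0].min().round(4),p[:,0].max().round(4),p[:,2].max().round(4))
E
```

```text
10.225 [0.50560731 0.15483948 0.17528102] [-0.48039803  0.4877823  -3.60937633] [-0.00081956  0.00102282  0.00349793]
0.135 12 [0.5053 0.1396 0.2237] 0.5015 0.5088 0.2245
0.14 860 [0.5036 0.1428 0.223 ] 0.4953 0.5113 0.2257
0.145 944 [0.5035 0.1475 0.2196] 0.4954 0.5201 0.2237
0.15 1393 [0.5043 0.1525 0.2129] 0.4878 0.5205 0.219
0.155 2411 [0.5047 0.1576 0.2015] 0.4855 0.5235 0.2157
0.16 2196 [0.5047 0.164  0.2478] 0.4855 0.5156 0.2572
0.165 965 [0.5033 0.167  0.2259] 0.4854 0.5144 0.258
0.17 735 [0.5038 0.1725 0.2165] 0.496 0.513 0.2187
0.175 938 [0.5043 0.1776 0.2119] 0.4913 0.517 0.2172
0.18 942 [0.5044 0.1822 0.2102] 0.4915 0.5169 0.2166
0.185 789 [0.504  0.1875 0.2136] 0.4961 0.5119 0.2155
0.19 808 [0.5042 0.1925 0.2125] 0.4962 0.5124 0.2151
0.195 1124 [0.5044 0.1976 0.2104] 0.4925 0.5162 0.2142
0.2 1318 [0.5049 0.2025 0.2088] 0.4899 0.5194 0.2126
```

View pics/w3.png

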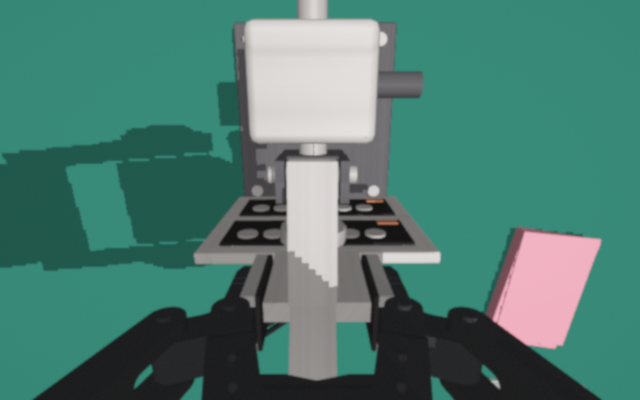

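The flap (310,270) is riding up over the head, centred on it; no side contact. Ease on with readings.

Emit:
drive_tool --motion ".01 0 0 0 0 0 1;.01 0 0 0 0 0 1;.01 0 0 0 0 0 1;.01 0 0 0 0 0 1;.005 0 0 0 0 0 1;0 0 0 0 0 0 1;0 0 0 0 0 0 1"

```text
t: 11.15
tcp_pos: [0.5058, 0.1638, 0.1753]
ee_rot: [0.714, 0.7, 0.0, -0.0]
force: [0.2, 0.8, -3.3]
width: 0.0389
gripper_force: 60.8
```

Emit:
drive_tool --motion ".005 0 0 0 0 0 1;.005 0 0 0 0 0 1;0 0 0 0 0 0 1;0 0 0 0 0 0 1"

```text
t: 11.65
tcp_pos: [0.5059, 0.1658, 0.1753]
ee_rot: [0.714, 0.7, 0.0, -0.0]
force: [0.5, -0.1, -3.5]
width: 0.039
gripper_force: 60.8
```

```bash
cat >> h.py <<'E'
def look(f,im=True):
    o=bot.get_obs(); print(o['t'],o['tcp_pos'],o['force'])
    snap('wrist',f); P,C=cloud(f,270,360,0,400)
    for y in np.arange(.135,.19,.008):
        m=(abs(P[:,0]-.504)<.006)&(P[:,2]>.18)&(P[:,2]<.24)&(P[:,1]>=y)&(P[:,1]<y+.008)
        if m.sum()>3: p=P[m];print(round(y,3),m.sum(),p.mean(0).round(4),p[:,2].max().round(4))
E
python3 -c "
from h import *
look('w4')"
```

```text
11.65 [0.50585098 0.16580629 0.17529325] [ 0.53748782 -0.12665705 -3.49470907]
0.143 183 [0.5046 0.1503 0.2224] 0.2243
0.151 1165 [0.504  0.1549 0.2188] 0.224
0.159 362 [0.5041 0.164  0.2192] 0.2224
0.167 915 [0.504  0.171  0.2195] 0.2217
0.175 936 [0.504  0.179  0.2173] 0.2201
0.183 921 [0.5039 0.187  0.2151] 0.218
```

Emit:
drive_tool --motion ".005 0 0 0 0 0 1;0 0 0 0 0 0 1;0 0 0 0 0 0 1"

```text
t: 12.08
tcp_pos: [0.5059, 0.1668, 0.1753]
ee_rot: [0.714, 0.7, 0.0, 0.0]
force: [-0.1, 0.9, -2.5]
width: 0.0389
gripper_force: 60.8
```

Emit:
drive_tool --motion ".005 0 0 0 0 0 1;0 0 0 0 0 0 1;0 0 0 0 0 0 1"

```text
t: 12.45
tcp_pos: [0.5059, 0.1679, 0.1753]
ee_rot: [0.714, 0.7, 0.0, -0.0]
force: [0.2, 0.3, -3.2]
width: 0.0387
gripper_force: 60.8
```

```bash
python3 -c "
from h import *
look('w5')"
```

```text
12.45 [0.50587145 0.16785868 0.17528819] [ 0.15791325  0.27696834 -3.16203528]
0.143 112 [0.5046 0.1504 0.2208] 0.2221
0.151 1117 [0.504  0.1549 0.2176] 0.2227
0.159 338 [0.5041 0.1649 0.2195] 0.2218
0.167 888 [0.504  0.171  0.2188] 0.2213
0.175 903 [0.504  0.179  0.2167] 0.219
0.183 910 [0.504  0.187  0.2147] 0.2171
```

Emit:
drive_tool --motion ".005 0 0 0 0 0 1;0 0 0 0 0 0 1;0 0 0 0 0 0 1"

```text
t: 12.88
tcp_pos: [0.5059, 0.1688, 0.1753]
ee_rot: [0.714, 0.7, -0.0, 0.0]
force: [-0.4, 0.8, -2.6]
width: 0.0392
gripper_force: 60.8
```

Emit:
drive_tool --motion ".005 0 0 0 0 0 1;0 0 0 0 0 0 1;0 0 0 0 0 0 1"

```text
t: 13.25
tcp_pos: [0.5059, 0.1698, 0.1753]
ee_rot: [0.714, 0.7, 0.0, -0.0]
force: [-0.6, 0.1, -3.5]
width: 0.0392
gripper_force: 62.3
```

```bash
python3 -c "
from h import *
look('w6')"
```

```text
13.25 [0.50594462 0.16981449 0.1752874 ] [-0.56673014  0.09509006 -3.50008   ]
0.143 729 [0.5042 0.1475 0.2108] 0.2139
0.151 505 [0.504  0.1535 0.2076] 0.2106
0.159 499 [0.5041 0.1641 0.2126] 0.2142
0.167 704 [0.5039 0.171  0.2122] 0.2137
0.175 737 [0.504  0.179  0.2117] 0.2135
0.183 780 [0.504  0.1871 0.2112] 0.2133
```

Emit:
drive_tool --motion ".005 0 0 0 0 0 1;0 0 0 0 0 0 1;0 0 0 0 0 0 1"

```text
t: 13.68
tcp_pos: [0.506, 0.1708, 0.1753]
ee_rot: [0.714, 0.7, 0.0, -0.0]
force: [0.4, -0.9, -2.3]
width: 0.0388
gripper_force: 62.3
```

```bash
python3 -c "
from h import *
look('w7')"
```

```text
13.675 [0.5059524  0.17080975 0.17530892] [ 0.36951519 -0.85508844 -2.26280702]
0.143 641 [0.5042 0.1478 0.2107] 0.2132
0.151 525 [0.5039 0.1535 0.2077] 0.2107
0.159 476 [0.5041 0.1641 0.2127] 0.2146
0.167 703 [0.504  0.171  0.2123] 0.2139
0.175 728 [0.504  0.179  0.2117] 0.2134
0.183 772 [0.504  0.187  0.2113] 0.2134
```

View pics/w7.png

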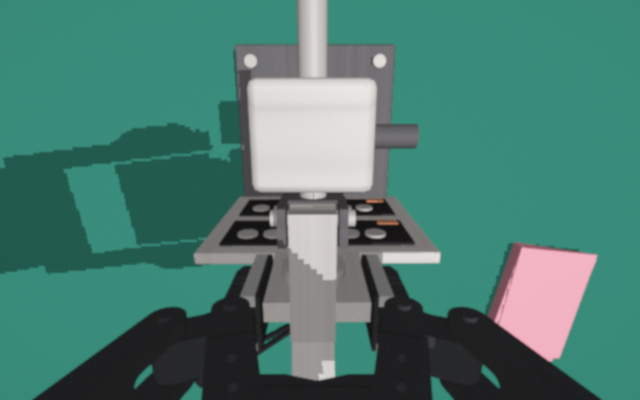

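The flap has dropped behind the head but reads ≈0.04 rad, probably resting on the head's top (carrier a little high). Lower 3 mm and compare.

Emit:
drive_tool --motion "0 0 .005 0 0 0 1;0 0 .005 0 0 0 1;0 0 .005 0 0 0 1;0 0 0 0 0 0 1;0 0 0 0 0 0 1"

```text
t: 14.35
tcp_pos: [0.506, 0.1708, 0.1724]
ee_rot: [0.714, 0.7, 0.0, 0.0]
force: [0.5, 0.4, -2.7]
width: 0.0387
gripper_force: 62.3
```

```bash
python3 -c "
from h import *
look('w8')"
```

```text
14.35 [0.50600234 0.17078638 0.17236678] [ 0.49932047  0.36564048 -2.7376207 ]
0.143 696 [0.5042 0.1475 0.207 ] 0.21
0.151 373 [0.5038 0.153  0.2045] 0.2074
0.159 555 [0.5041 0.1637 0.2102] 0.2115
0.167 675 [0.504  0.171  0.2102] 0.2116
0.175 730 [0.5039 0.1791 0.2102] 0.2118
0.183 762 [0.504  0.1871 0.2102] 0.2116
```

Flap now level at 0.2102 along its length, as at the start: fully down. Draw back.

Emit:
drive_tool --motion "-.005 0 0 0 0 0 1;0 0 0 0 0 0 1;0 0 0 0 0 0 1"

```text
t: 14.78
tcp_pos: [0.5059, 0.1697, 0.1723]
ee_rot: [0.714, 0.7, -0.0, 0.0]
force: [0.2, 0.4, -2.7]
width: 0.0388
gripper_force: 62.3
```

Emit:
drive_tool --motion "-.0025 0 0 0 0 0 1;0 0 0 0 0 0 1;0 0 0 0 0 0 1"

```text
t: 15.15
tcp_pos: [0.5059, 0.1693, 0.1723]
ee_rot: [0.714, 0.7, 0.0, 0.0]
force: [0.5, -0.6, -3.0]
width: 0.0389
gripper_force: 62.3
```

Emit:
drive_tool --motion "-.0025 0 0 0 0 0 1;0 0 0 0 0 0 1;0 0 0 0 0 0 1"

```text
t: 15.52
tcp_pos: [0.5059, 0.1688, 0.1723]
ee_rot: [0.714, 0.7, 0.0, 0.0]
force: [-1.0, -0.7, -2.2]
width: 0.0386
gripper_force: 62.3
```

Emit:
drive_tool --motion "-.0025 0 0 0 0 0 1;0 0 0 0 0 0 1;0 0 0 0 0 0 1"

```text
t: 15.9
tcp_pos: [0.5059, 0.1682, 0.1723]
ee_rot: [0.714, 0.7, 0.0, 0.0]
force: [-0.6, 0.3, -2.4]
width: 0.0387
gripper_force: 62.3
```

Emit:
drive_tool --motion "-.002 0 0 0 0 0 1;0 0 0 0 0 0 1;0 0 0 0 0 0 1"

```text
t: 16.27
tcp_pos: [0.5059, 0.168, 0.1723]
ee_rot: [0.714, 0.7, 0.0, -0.0]
force: [-0.4, 2.0, -1.5]
width: 0.0392
gripper_force: 62.4
```

Emit:
drive_tool --motion "-.001 0 0 0 0 0 1;0 0 0 0 0 0 1;0 0 0 0 0 0 1"

```text
t: 16.65
tcp_pos: [0.5059, 0.1679, 0.1723]
ee_rot: [0.714, 0.7, 0.0, -0.0]
force: [0.4, 4.0, -3.3]
width: 0.039
gripper_force: 62.5
```

Emit:
drive_tool --motion "-.001 0 0 0 0 0 1;0 0 0 0 0 0 1;0 0 0 0 0 0 1"

```text
t: 17.02
tcp_pos: [0.5059, 0.1679, 0.1723]
ee_rot: [0.714, 0.7, 0.0, -0.0]
force: [0.4, 5.7, -1.7]
width: 0.0387
gripper_force: 62.5
```

Emit:
drive_tool --motion "0 0 0 0 0 0 1;0 0 0 0 0 0 1"

```text
t: 17.27
tcp_pos: [0.5059, 0.1679, 0.1723]
ee_rot: [0.714, 0.7, 0.0, -0.0]
force: [0.7, 5.2, -3.6]
width: 0.0387
gripper_force: 62.5
```

Emit:
drive_tool --motion "0 0 0 0 0 0 1;0 0 0 0 0 0 1"

```text
t: 17.52
tcp_pos: [0.5059, 0.1679, 0.1723]
ee_rot: [0.714, 0.7, 0.0, -0.0]
force: [0.2, 5.9, -2.2]
width: 0.0389
gripper_force: 62.5
```

```bash
python3 -c "
from h import *
look('w9')"
```

```text
17.525 [0.50588922 0.16786745 0.17229476] [ 0.19141431  5.9339466  -2.17610486]
0.135 107 [0.5043 0.1424 0.2091] 0.2109
0.143 793 [0.504  0.147  0.2072] 0.2105
0.151 400 [0.504  0.1531 0.2045] 0.2065
0.159 560 [0.504  0.1636 0.2101] 0.2117
0.167 703 [0.5041 0.171  0.2102] 0.2117
0.175 737 [0.504  0.179  0.2102] 0.2117
0.183 783 [0.504  0.187  0.2102] 0.2121
```

Latched with ≈5.5 N pull, flap still down. Relax to mid-play, then lower to set the weight on the peg.

Emit:
drive_tool --motion ".004 0 0 0 0 0 1;.005 0 0 0 0 0 1;.004 0 0 0 0 0 1;0 0 .0025 0 0 0 1;0 0 .0025 0 0 0 1;0 0 0 0 0 0 1;0 0 0 0 0 0 1"

```text
t: 18.45
tcp_pos: [0.5059, 0.1701, 0.1713]
ee_rot: [0.714, 0.7, -0.0, 0.0]
force: [-0.0, 0.3, -2.5]
width: 0.0389
gripper_force: 62.5
```

Emit:
drive_tool --motion "0 0 .0025 0 0 0 1;0 0 0 0 0 0 1;0 0 0 0 0 0 1"

```text
t: 18.82
tcp_pos: [0.5059, 0.1701, 0.1708]
ee_rot: [0.714, 0.7, -0.0, 0.0]
force: [-1.2, 0.2, -2.7]
width: 0.0391
gripper_force: 62.5
```

Emit:
drive_tool --motion "0 0 .0025 0 0 0 1;0 0 0 0 0 0 1;0 0 0 0 0 0 1"

```text
t: 19.2
tcp_pos: [0.506, 0.1701, 0.1703]
ee_rot: [0.714, 0.7, -0.0, -0.0]
force: [0.3, 0.3, -3.0]
width: 0.039
gripper_force: 62.5
```

Emit:
drive_tool --motion "0 0 .0025 0 0 0 1;0 0 0 0 0 0 1;0 0 0 0 0 0 1"

```text
t: 19.58
tcp_pos: [0.5059, 0.1701, 0.1698]
ee_rot: [0.714, 0.7, -0.0, -0.0]
force: [-0.1, 0.1, -2.5]
width: 0.0389
gripper_force: 62.5
```

Emit:
drive_tool --motion "0 0 .0025 0 0 0 1;0 0 0 0 0 0 1;0 0 0 0 0 0 1"

```text
t: 19.95
tcp_pos: [0.506, 0.1701, 0.1694]
ee_rot: [0.714, 0.7, 0.0, 0.0]
force: [-0.8, 0.0, -1.5]
width: 0.039
gripper_force: 62.5
```

Emit:
drive_tool --motion "0 0 .002 0 0 0 1;0 0 0 0 0 0 1;0 0 0 0 0 0 1"

```text
t: 20.32
tcp_pos: [0.506, 0.1701, 0.1692]
ee_rot: [0.714, 0.7, 0.0, 0.0]
force: [-1.6, 0.1, 2.7]
width: 0.0388
gripper_force: 62.9
```

Weight is on the peg (force z crossed zero). Ease up a hair and release gradually.

Emit:
drive_tool --motion "0 0 -.001 0 0 0 1;0 0 0 0 0 0 .3;0 0 0 0 0 0 .1;0 0 0 0 0 0 .05;0 0 0 0 0 0 0;0 0 0 0 0 0 -.05;0 0 0 0 0 0 -.1;0 0 0 0 0 0 -.2;0 0 0 0 0 0 -.4;0 0 0 0 0 0 -.6;0 0 0 0 0 0 -.6;0 0 0 0 0 0 -.6"

```text
t: 21.82
tcp_pos: [0.5059, 0.1701, 0.1691]
ee_rot: [0.714, 0.7, -0.0, -0.0]
force: [-0.1, -0.2, -0.3]
width: 0.0683
gripper_force: 0.0
```

```bash
python3 -c "
from h import *
look('w10')"
```

```text
21.825 [0.50592409 0.17005415 0.16907619] [-0.11319349 -0.21535801 -0.27946419]
0.143 567 [0.5041 0.1483 0.2066] 0.2091
0.151 408 [0.504  0.1531 0.2045] 0.2069
0.159 564 [0.504  0.1637 0.2101] 0.2117
0.167 707 [0.504  0.1711 0.2102] 0.2124
0.175 771 [0.5041 0.179  0.2102] 0.2119
0.183 814 [0.504  0.187  0.2102] 0.2118
```

View pics/w10.png

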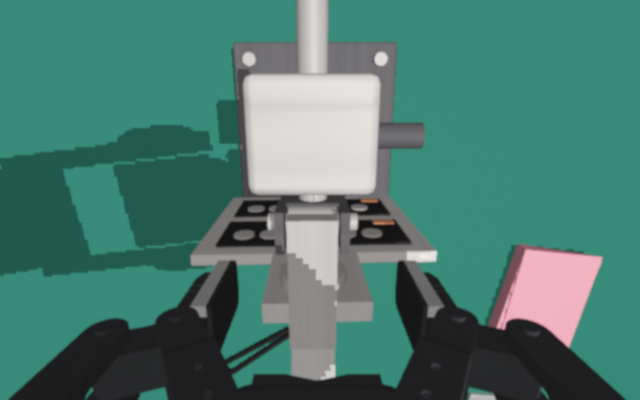

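Fingers are clear of the head, which hangs at (317,290) behind the level flap. Withdraw straight up, slowly at first.

Emit:
drive_tool --motion "0 0 -.02 0 0 0 -.6;0 0 -.05 0 0 0 -.6;0 0 -.1 0 0 0 -.6;0 0 -.1 0 0 0 -.6;0 0 -.1 0 0 0 -.6;0 0 -.1 0 0 0 -.6;0 0 -.1 0 0 0 -.6;0 0 0 0 0 0 -.6;0 0 0 0 0 0 -.6;0 0 0 0 0 0 -.6;0 0 0 0 0 0 -.6;0 0 0 0 0 0 -.6;0 0 0 0 0 0 -.6;0 0 0 0 0 0 -.6"

```text
t: 23.62
tcp_pos: [0.5059, 0.1701, 0.2831]
ee_rot: [0.714, 0.7, -0.0, -0.0]
force: [-0.2, -0.5, 0.4]
width: 0.0681
gripper_force: 0.0
```

```bash
python3 - <<'E'
from h import *
look('w11'); snap('side','s3')
def fp(f):
    P,C=cloud(f,200,420,60,400); m=(P[:,2]>.06)&(P[:,2]<.15)&(abs(P[:,0]-.504)<.065)&(abs(P[:,1]-.168)<.04)&(C.min(1)>85); p=P[m]; 
    A=np.c_[p[:,0]-.504,p[:,2]-.1,np.ones(len(p))]; k,*_=np.linalg.lstsq(A,p[:,1],rcond=None); print(f,len(p),k,p.min(0),p.max(0))
fp('s3')
import time
snap('wrist','w12'); a=load('w11')[0].astype(int);b=load('w12')[0].astype(int); print('diff',abs(a-b).mean())
w=cv2.resize(load('w12')[0],(400,250)); s=cv2.resize(load('s3')[0][95:220,215:375],(400,312))
cv2.imwrite('pics/c3.png',np.vstack([w,s])[:,:,::-1])
E
```

```text
23.625 [0.50592783 0.1700777  0.2830845 ] [-0.2407697  -0.4568301   0.40182595]
0.135 232 [0.5038 0.1389 0.2111] 0.214
0.143 237 [0.504  0.1469 0.2074] 0.2103
0.151 182 [0.5041 0.1541 0.2041] 0.2068
0.159 188 [0.5041 0.1637 0.2101] 0.2114
0.167 203 [0.5039 0.171  0.2102] 0.2118
0.175 218 [0.5041 0.179  0.2103] 0.2119
0.183 230 [0.5038 0.187  0.2102] 0.2121
s3 265 [-0.01467654  0.00137831  0.16881007] [0.44543122 0.16446127 0.06004247] [0.56514861 0.17405159 0.14998773]
diff 0.5496901041666666
```

View pics/c3.png

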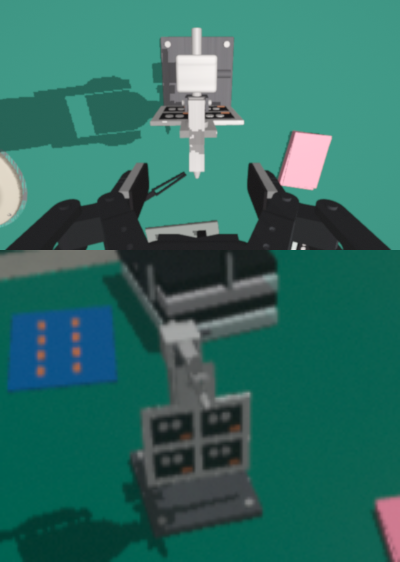

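The carrier hangs upright and still at (195,440), the flap is level behind the head, and the arm is clear. Handing in.

```bash
python3 -c "
from h import *
print(job_done())"
```

```text
the job is handed in; nothing more can be done
None
```

The aluminium carrier is hanging by its eye on the peg with the flap fully down behind it. It held a proof pull of about 5.5 N before I let go, the arm is clear, and the job was handed in at about 24 s; no verdict came back.

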